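# Shut the sample box and hold the contamination monitor over the chromatography plate

### The arm

A 6-joint arm with a two-finger parallel gripper is mounted at the origin on a cart in front of the work surface, level with it; the furniture and walls round the work are solid. World frame = base frame: x ahead of the robot, y to its left, z up, the work surface at z = 0. Lengths are in m, angles in rad, forces in N, time in s.
With the tool pointing down it reaches from about 0.275 to 0.725 m from the base axis. Payload 5.6 kg.
Tool frame: the origin (TCP) lies midway between the tips of the shut fingers; the grasp point (between the pads) lies behind it (arm.tcp_to_grasp is the x of the grasp point in the tool frame, in m); x points along the fingers, z is the direction in which the jaws open and shut, and the axes are right-handed (so a half turn about x gives the same grasp; the last joint's range is limited). The gripper opens to 85 mm and grips with 20 to 120 N. Pads are 22 mm wide; open, the fingers measure 114 mm over their backs; the gripper's body (76 mm by 85 mm) begins 54 mm behind the grasp point. The pads swing forward as they close: fully open they stand 13 mm farther back than shut.
Start: joints at [-0.824, 0.255, 0.108, 0, -1.424, -0.285], TCP at [0.245, -0.492, 0.231] pointing down, gripper open.
Joint ranges: [-2.95, 2.95], [-1.21, 1.97], [-1.09, 1.5], [-2.87, 1.71], [-2.94, -0.07], [-3.05, 3.05]. Speed limits (rad/s): [2.57, 2.57, 3.14, 3.14, 3.14, 3.14].

### API

Orientations are given as a unit quaternion [w, x, y, z].
In Python, from rig import arm gives the robot as it stands.
- The arm moves only by the tool apply_moves, never from a script. Its argument "targets" is a list of rows, each a list of 5 numbers: the gripper's target within -1 to 1 (fully open at 1, half-way at 0, shut at -1), then the shift along the tool's x, y, z in m, then the turn about the tool's x in rad. A call has 1 to 10 rows; each row shifts and turns the commanded pose from where the row before left it, along the tool's axes as they then stand; what a row does not reach is not made up. A row lasts 1/8 s, in which the tool goes at most 62.5 mm and 10.7 degrees, less where a joint would pass 70% of its speed; a pose out of reach is approached as far as the arm can. A call is refused whole if a number of a shift passes 0.0625 or a number of a turn 0.188, either way. A call with a gripper value outside its range is refused whole. The fingers move at their own pace and stop on an object; "grip_force" is the grip in N (left out, the last holds). Time passes only in rows, so rows that do not move let the fingers close. It gives the time, the measured TCP pose, the force and the opening at its end, in the units of the state.
- arm.get_state(): the state, without advancing time (a new reading comes with each control period).
- arm.snapshot(name): name is "side" or "top"; returns a dict with "pixels" (384x512x3 uint8, red, green, blue), "z_map" (384x512 float32, m along the optical axis (not along the pixel's ray), 0 where there is no reading), "fovy" (degrees; the focal length in pixels is half the picture's height over the tangent of half this angle, whatever the lens; pixels are square), "cx", "cy" (the principal point, pixels), "R" (3x3) and "t" (3): a world point X has camera coordinates R X + t. Camera axes: x right, y down, z forward; pixel columns grow to the right and rows downward; lengths in m; the calibration is good to about 2 mm. A picture is of the moment at which its call begins.
- arm.close_job(): hands the job in, once; it reports no verdict.
The state is a dict: "t": time; "qpos": joint angles; "dq": joint speeds; "joint_efforts": joint torques, N m; "eef_pos": TCP position; "ee_rot": TCP orientation; "ft_force": force on the tool from outside, world axes, zero at the start; "ft_torque": the same for the moment, N m; "gripper_width": finger opening in m.
Only numpy, scipy, OpenCV 4.12 (cv2) and the standard library are available. Lean on these libraries where they do the work, as an engineer would, in place of code of your own. Each camera call takes 0.05 s, during which the arm holds its last target. There are 200 camera calls.

### The job

Count the chromatography plate that lies in the open clear tray with the hand-held contamination monitor. First press the lid of the clear sample box down until its catch snaps in and it lies fully shut, so that the labelled tubes in it do not spoil the reading; then pick the monitor up by its handle, carry it over the bottles and the tube stand without disturbing them or the foam rack and the timer, and hold it level and still about one centimetre above the plate, centred over it and with its long side along the plate's long side. The monitor must never touch the plate or the tray, the tray must not be shifted, and the program finishes while the gripper is still holding it there.

Things in the scene. Friction and masses are not known exactly. Their poses are not given: they have to be found in the camera images.
- sample_lid (a joint): angle of the sample box's lid about its rear hinge: 0 lies fully shut, grows as it opens upward (up to 1.6). A stiff hinge: the lid stays where it is left. A spring-ball catch at the middle of the front edge stops it at about 0.07; pressing down at the thumb tab with about 9 N carries it over and it snaps shut to 0
- lid_tab (a point): middle of the upper face of the lid's black thumb tab (22 x 44 x 6 mm), which sticks out in front of the lid at the middle of its front edge; moves with the lid. Its x axis points from the tab along the lid to the hinge, its y axis along the hinge line, its z axis out of the lid's upper face. With the lid shut it is 73 mm above the worktop
- lid_hinge (a point): middle of the lid's hinge line, at the box's rear upper edge, 66 mm above the worktop; the hinge line runs along its y axis, and it turns with the lid like lid_tab, 128 mm from it
- sample_box: clear sample box, 10 mm acrylic, 120 x 150 mm and 66 mm high without its 8 mm lid, a blue microtube rack inside, steel hinges at the back (+x of its frame), catch in front (-x). Origin under its centre on the worktop. Heavy, does not move. Box and monitor may have swapped places
- monitor: hand-held contamination monitor, 0.3 to 0.65 kg: flat grey body 74 mm (x) by 118 mm (y) and 48 mm high, its counting window is the flat underside, a handle on top. 100 mm high over all. Origin at the centre of the underside, z up
- monitor_handle (a point): middle of the monitor's black handle bar: straight, along the monitor's y axis, 24 mm wide (x), 20 mm high, 102 mm long, held by a post at either end with 74 mm free between them; this point is 90 mm above the underside, and below the bar there are 32 mm of free space over the body
- monitor_center (a point): centre of the monitor, half-way up (50 mm above the underside)
- monitor_window (a point): centre of the monitor's flat underside (the counting window); y axis along the monitor's long side, z up
- plate_center (a point): centre of the upper face of the white chromatography plate, 50 mm (x) by 100 mm (y), lying fixed in the tray, 7.5 mm above the worktop; y axis along its long side, z up
- tray: loose open clear tray with a dark rubber liner that holds the plate in its middle: 100 mm (x) by 150 mm (y), floor 4 mm; only the two ends at +y and -y have walls, 4 mm thick and 35 mm high, 142 mm apart inside. Origin under its centre
- tall_bottle: glass screw-cap bottle, 64 mm in diameter, 140 mm high, standing between the monitor and the tray; origin under its centre
- tube_stand: yellow box-shaped tube stand, 62 mm (x) by 92 mm (y), 100 mm high, standing between the monitor and the tray; origin under its centre
- small_bottle: small glass screw-cap bottle, 54 mm in diameter, 107 mm high, standing between the monitor and the tray; origin under its centre. The three of them may have swapped places
- foam_stand: white foam rack with capped tubes, 100 x 140 mm, 123 mm high, behind the tray; origin under its centre
- timer: flat bench timer, 63 x 99 x 20 mm, lying at the left; origin under its centre
- gyratory_shaker: bench shaker, fixed, standing behind the places of box and monitor: 310 x 320 mm, its flat platform with raised rim is 178 mm high and its front edge lies 151 mm in front of (-x of) the origin, the knobs below it 176 mm. Origin under its centre. Keep the gripper and the carried monitor clear of it
- water_bath: water bath with raised clear lid, fixed, behind at the left: 300 mm deep, 270 mm wide, its front 148 mm in front of (-x of) the origin, box 160 mm high, lid up to 300 mm. Origin under its centre

How it is judged:
On the way, in this order (a step that is already met when the one before it is completed fails the run):
1. the sample box's lid has snapped fully shut (value of joint sample_lid below 0.025 rad), for 0.2 s.
2. the monitor is lifted off the worktop in the gripper (height (world z) of monitor above 0.04 m and contact force between the fingers and monitor above 1 N), for 0.2 s.
At the end, for the whole second after the job is handed in: lid shut (under 0.025 rad); the gripper holds the monitor still, underside 4 to 18 mm above the plate, centres within 10 mm seen from above, long sides within 0.12 rad (either way round), level within 0.09 rad, touching neither plate nor tray (value of joint sample_lid below 0.025 rad and z of monitor_window in the frame of plate_center between 0.004 and 0.018 m and horizontal distance between monitor_window and plate_center below 0.01 m and angle between the y axis of monitor_window and the y axis of plate_center, either way round below 0.12 rad and angle between monitor_window's own z axis and vertical below 0.09 rad and linear speed of monitor below 0.02 m/s and contact force between the fingers and monitor above 1 N and contact force between monitor and tray below 0.1 N); the arm keeps its last pose, push and grip.
It fails at once if the monitor touches the plate or the tray (contact force between monitor and tray above 0.3 N).
It fails at once if the tray is moved by more than 10 mm (distance of tray from where it was at the start of the episode above 0.01 m).
It fails at once if a bottle, stand or the timer is moved by more than 15 mm or knocked over (distance of any of tall_bottle, tube_stand, small_bottle, foam_stand, timer from where it was at the start of the episode above 0.015 m or angle between any of tall_bottle, tube_stand, small_bottle's own z axis and vertical above 0.5 rad).
It also fails if it takes over 70 s, if anything falls off the work surface, if the arm or the gripper's body presses on something with over 40 N, if the wrist force passes 120 N, or if a joint passes its speed limit or range.

## Working session

There is one attempt and no reset: what is moved stays moved. The work goes in short steps, Python scripts to look and compute and a tool call to move; the robot and the scene stay as the last step left them, time stands still between calls to the robot, and variables do not carry over. Pictures are saved under pics/ and viewed, about 8 in all and at most 12, crops included, and the job is handed in when it is done.

Besides the shell and the picture viewer there is one more tool, called after "Call:" in YAML: its name, and indented under it one key for each argument. apply_moves: Moves the arm, as the interface text tells. Its arguments: {"type":"object","properties":{"targets":{"type":"array"},"grip_force":{"type":"number"}},"required":["targets"]}

```bash
mkdir -p pics; ls; cat > h.py <<'E'
import numpy as np, cv2
from rig import arm
def snap(n):
    s=arm.snapshot(n); return s
def f(s): return s["pixels"].shape[0]/2/np.tan(np.radians(s["fovy"])/2)
def cloud(s):
    z=s["z_map"]; v,u=np.mgrid[:z.shape[0],:z.shape[1]]
    P=np.stack([(u-s["cx"])/f(s)*z,(v-s["cy"])/f(s)*z,z],-1)
    return (P-np.array(s["t"]))@np.array(s["R"])
def ray(s,uv,h):
    uv=np.atleast_2d(uv).astype(float); R=np.array(s["R"]); c=-R.T@np.array(s["t"])
    d=np.c_[(uv[:,0]-s["cx"])/f(s),(uv[:,1]-s["cy"])/f(s),np.ones(len(uv))]@R
    return c+d*((h-c[2])/d[:,2])[:,None]
def save(s,name,crop=None,k=1):
    im=s["pixels"][...,::-1]
    if crop: im=im[crop[1]:crop[3],crop[0]:crop[2]]
    cv2.imwrite("pics/"+name,cv2.resize(im,None,fx=k,fy=k,interpolation=cv2.INTER_CUBIC))
E
python3 - <<'E'
from h import *
print(arm.get_state(), arm.tcp_to_grasp)
for n in("top","side"):
    s=snap(n); save(s,n+"0.png",None,1.5); np.save(n+"0.npy",s,allow_pickle=True)
    print(n,s["fovy"],s["cx"],s["cy"],-np.array(s["R"]).T@s["t"],s["R"])
E
```

```text
pics
{'t': 0.0, 'qpos': array([-8.24400244e-01,  2.55723653e-01,  1.07003346e-01, -4.66827841e-04,
       -1.42393332e+00, -2.84583133e-01]), 'dq': array([ 9.25710394e-04,  4.13242639e-04, -1.05199855e-05,  1.35469831e-04,
       -8.98814548e-04,  1.31105534e-03]), 'joint_efforts': array([ 5.33966413e-04, -3.86630630e+01,  2.37936598e+01,  5.36514625e+00,
       -6.11405965e-03,  7.18919431e-07]), 'eef_pos': array([ 0.24487559, -0.49191042,  0.23040887]), 'ee_rot': array([ 0.37265258, -0.60055726,  0.37198771,  0.60173597]), 'ft_force': array([0.30464971, 0.85409559, 0.10278619]), 'ft_torque': array([-0.00114685, -0.06874693, -0.01693268]), 'gripper_width': 0.08550099227787589} -0.0187
top 54.362203254401344 258.8064688180689 188.5128926612714 [ 4.38588732e-01 -7.74163575e-04  1.51327605e+00] [[ 0.01708126 -0.99971004 -0.01697265]
 [-0.9944684  -0.01522728 -0.10392655]
 [ 0.10363797  0.01865396 -0.99444014]]
side 46.72660733095144 249.82169484843607 187.78088095187354 [-0.41710263  0.91032415  0.76247966] [[-0.67247951 -0.73993108 -0.01653192]
 [-0.32786483  0.31785389 -0.889648  ]
 [ 0.66353294 -0.59284981 -0.4563476 ]]
```

View pics/top0.png

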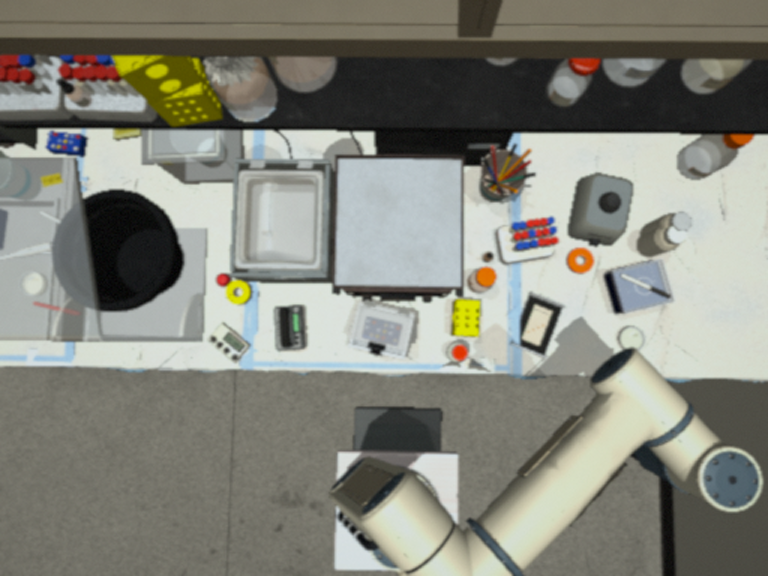

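View pics/side0.png

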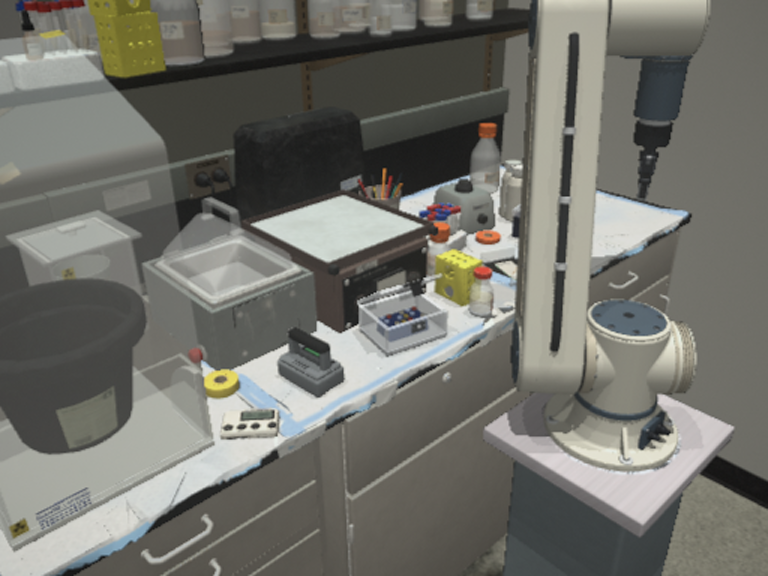

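The top view shows, in 1.5x pixels: monitor (291,328), box with black tab (376,348), bottles and stand (484,278), (466,317) and (459,352), tray (540,322). In the side view the lid is half open, with its tab near (418,287). I'll look at enlarged crops next.

```bash
python3 - <<'E'
from h import *
t=np.load("top0.npy",allow_pickle=True).item(); s=np.load("side0.npy",allow_pickle=True).item()
a=cv2.resize(t["pixels"][165:265,175:375,::-1],None,fx=4,fy=4,interpolation=cv2.INTER_CUBIC)
cv2.imwrite("pics/topc.png",a)
b=cv2.resize(s["pixels"][150:270,180:340,::-1],None,fx=5,fy=5,interpolation=cv2.INTER_CUBIC)
cv2.imwrite("pics/sidec.png",b)
C=cloud(t)
Cs=cloud(s)
# black blobs
for n,S,CC in(("top",t,C),("side",s,Cs)):
    g=S["pixels"].max(-1); m=(g<70)&(CC[...,2]>.01)&(CC[...,2]<.25)&(CC[...,0]>.3)&(CC[...,0]<.62)&(CC[...,1]<.35)&(CC[...,1]>-.4)
    k,L,st,ce=cv2.connectedComponentsWithStats(m.astype(np.uint8))
    for i in range(1,k):
        if st[i,4]>8: print(n,st[i],ce[i].round(1),np.median(CC[L==i],0).round(3),cv2.minAreaRect(CC[L==i][:,:2].astype(np.float32)))
def at(u,v): print((u,v),C[round(v),round(u)].round(3))
for p in[(194,219),(323,185),(311,212),(306,235),(360,213),(360,220),(254,220),(265,150),(265,195)]: at(*p)
E
```

```text
top [205 179  17   9  48] [215.6 185.3] [0.592 0.185 0.098] ((0.60353022813797, 0.19200655817985535), (0.06988633424043655, 0.03620876744389534), 81.94169616699219)
top [223 191   3   4  11] [223.9 192.6] [0.561 0.149 0.173] ((0.5617452263832092, 0.14980469644069672), (0.011113842017948627, 0.006997224874794483), 1.7452127933502197)
top [305 193   3   4  11] [306.  194.6] [ 0.558 -0.146  0.17 ] ((0.5592890381813049, -0.14577563107013702), (0.00823289342224598, 0.011656593531370163), 88.21011352539062)
top [235 194  61   7 272] [264.9 196. ] [0.559 0.002 0.103] ((0.553801953792572, 0.004451736807823181), (0.017788810655474663, 0.22876648604869843), 0.35073962807655334)
top [187 205   8  26 168] [190.  217.4] [0.472 0.286 0.097] ((0.4730684459209442, 0.28749457001686096), (0.09822772443294525, 0.019056236371397972), 4.11790132522583)
top [246 229  10   7  45] [250.4 231.6] [0.425 0.054 0.145] ((0.42157644033432007, 0.052329450845718384), (0.02196624130010605, 0.032789748162031174), 0.8951741456985474)
side [277 145   9   5  16] [280.9 147.1] [ 0.6   -0.151  0.17 ] ((0.6013478636741638,
[... 529 characters left out ...]
, (0.00431384053081274, 0.016402695327997208), 22.266048431396484)
side [192 218  28  20 255] [204.3 227.5] [0.469 0.297 0.096] ((0.4668671488761902, 0.29282164573669434), (0.033929772675037384, 0.09668635576963425), 86.22496795654297)
side [204 238   9   6  13] [208.5 240.3] [0.46  0.29  0.048] ((0.46040797233581543, 0.28929683566093445), (0.03674912452697754, 0.0053778523579239845), 3.509511709213257)
(194, 219) [0.467 0.278 0.05 ]
(323, 185) [ 0.599 -0.213  0.132]
(311, 212) [ 0.502 -0.178  0.054]
(306, 235) [ 0.414 -0.153  0.107]
(360, 213) [ 0.503 -0.38   0.007]
(360, 220) [ 0.475 -0.379  0.008]
(254, 220) [0.466 0.041 0.121]
(265, 150) [0.721 0.004 0.164]
(265, 195) [0.559 0.002 0.131]
```

View pics/topc.png

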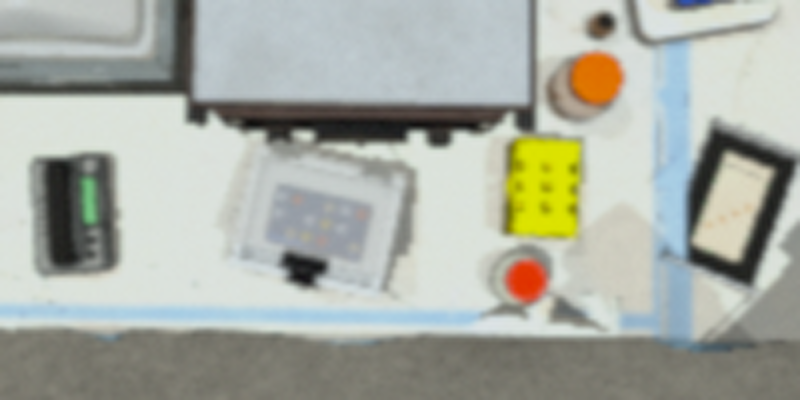

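View pics/sidec.png

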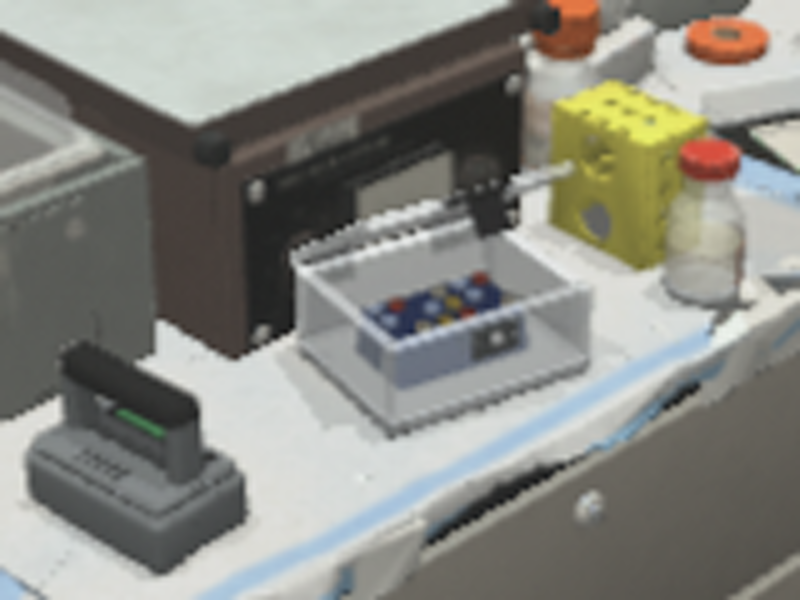

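The crops show the monitor's handle bar running nearly along world x, at topc (62,212). The tab is at topc (303,267) and the tray's long side is tilted, centre at topc (740,202). Next I compute poses.

```bash
python3 - <<'E'
from h import *
from scipy.spatial.transform import Rotation as Ro
t=np.load("top0.npy",allow_pickle=True).item(); s=np.load("side0.npy",allow_pickle=True).item()
q=arm.get_state()["ee_rot"]; print("toolR\n",Ro.from_quat(q,scalar_first=True).as_matrix().round(3))
def rect(S,x0,y0,x1,y1,fn,h,k=6):
    im=cv2.resize(S["pixels"][y0:y1,x0:x1],None,fx=k,fy=k,interpolation=cv2.INTER_CUBIC).astype(int)
    m=fn(im).astype(np.uint8); n,L,st,ce=cv2.connectedComponentsWithStats(m); i=1+np.argmax(st[1:,4])
    v,u=np.nonzero(L==i); uv=np.c_[(u+.5)/k-.5+x0,(v+.5)/k-.5+y0]
    P=ray(S,uv,h)[:,:2].astype(np.float32); r=cv2.minAreaRect(P)
    b=cv2.boxPoints(r); e=[b[1]-b[0],b[2]-b[1]]; e=max(e,key=lambda a:a@a); e=e*np.sign(e[0])
    c=P.mean(0); w,V=np.linalg.eigh(np.cov(P.T)); a=V[:,1]*np.sign(V[0,1])
    print(np.round(r[0],4),np.round(r[1],4),"yaw",np.arctan2(e[1],e[0]).round(3),"pca",c.round(4),np.arctan2(a[1],a[0]).round(3)); return uv
dark=lambda im: im.max(-1)<65
print("bar");rect(t,180,198,210,240,dark,.1)
print("body");rect(t,180,198,210,240,lambda im:im.max(-1)<140,.045)
print("plate");rect(t,344,190,378,240,lambda im:(im[...,0]>170)&(im[...,0]-im[...,2]>15)&(im[...,0]-im[...,2]<80)&(np.indices(im.shape[:2])[0]<200),.0075)
print("tray dark");rect(t,344,190,378,240,lambda im:im.max(-1)<60,.004)
print("tab");uv=rect(t,240,224,262,240,dark,.145); 
vs=rect(s,268,184,292,202,lambda im:im.max(-1)<45,.145)
# triangulate tab centres
def line(S,uv):
    a=ray(S,uv,0)[0];b=ray(S,uv,.3)[0];d=b-a;return a,d/np.linalg.norm(d)
a1,d1=line(t,uv.mean(0));a2,d2=line(s,vs.mean(0))
x=np.linalg.lstsq(np.c_[d1,-d2],a2-a1,rcond=None)[0];print("tab tri",uv.mean(0),vs.mean(0),a1+x[0]*d1,a2+x[1]*d2)
# box corners hinge from side view: rim corners at z=.066
tos=lambda p:(p[0]/5+180-.4,p[1]/5+150-.4)
for n,p in(("rearL",(297,258)),("frontL",(392,343)),("frontR",(590,290)),("rearR",(508,235))):print(n,ray(s,tos(p),.066).round(3))
for n,p in(("botFL",(392,428)),("botFR",(588,365)),("botRL",(300,347))):print(n,ray(s,tos(p),0).round(3))
C=cloud(t)
for n,g,h in(("orange",lambda p:(p[...,0]>200)&(p[...,1]<140)&(p[...,2]<60),.14),("red",lambda p:(p[...,0]>190)&(p[...,1]<80)&(p[...,2]<80),.107),("yel",lambda p:(p[...,0]>180)&(p[...,1]>180)&(p[...,2]<60),.1)):
    rect(t,295,175,325,250,lambda im:g(im),h)
E
```

```text
toolR
 [[-0.001 -0.895 -0.446]
 [ 0.002 -0.446  0.895]
 [-1.     0.     0.002]]
bar
[0.4707 0.2831] [0.0984 0.0271] yaw 0.09 pca [0.4713 0.2843] 0.091
body
[0.4712 0.2803] [0.1162 0.0773] yaw 0.102 pca [0.4707 0.2802] 0.123
plate
[ 0.4954 -0.3719] [0.0482 0.0862] yaw -0.368 pca [ 0.4994 -0.3723] -0.485
tray dark
[ 0.4904 -0.37  ] [0.0855 0.1303] yaw -0.362 pca [ 0.4956 -0.378 ] -0.066
tab
[0.4211 0.0531] [0.0359 0.022 ] yaw 1.345 pca [0.4228 0.0525] 1.313
[0.4189 0.0558] [0.0205 0.0117] yaw 1.294 pca [0.4185 0.0559] 1.493
tab tri [250.46651495 231.70134374] [276.46487603 189.03099174] [0.42276253 0.05263652 0.14229069] [0.42221419 0.05211048 0.14227653]
rearL [[0.549 0.095 0.066]]
frontL [[0.429 0.123 0.066]]
frontR [[ 0.39  -0.011  0.066]]
rearR [[ 0.476 -0.026  0.066]]
botFL [[0.435 0.119 0.   ]]
botFR [[ 0.401 -0.024  0.   ]]
botRL [[0.548 0.096 0.   ]]
[ 0.6018 -0.2053] [0.0227 0.0434] yaw -0.001 pca [ 0.6025 -0.2068] 0.024
[ 0.4155 -0.1536] [0.0303 0.0311] yaw -0.46 pca [ 0.4151 -0.1537] -0.037
[ 0.5023 -0.1693] [0.0663 0.0904] yaw -0.044 pca [ 0.502  -0.1718] -0.054
```

Call:
apply_moves:
  targets:
    - [-1,0,0,0,0.18]
    - [-1,0,0,0,0.18]
    - [-1,0,-0.02,0.05,0]
    - [-1,0,-0.02,0.05,0]
    - [-1,0,-0.02,0.05,0]
    - [-1,0,-0.02,0.05,0]
    - [-1,0,-0.02,0.05,0]
    - [-1,0,-0.02,0.05,0]
    - [-1,0,-0.02,0.05,0]
    - [-1,0,-0.02,0.05,0]

```text
t: 1.35
eef_pos: [0.3635, -0.0764, 0.2312]
ee_rot: [0.474, -0.525, 0.474, 0.525]
ft_force: [1.0, -0.0, -0.2]
gripper_width: -0.0004
```

Call:
apply_moves:
  targets:
    - [-1,0,-0.023,0.042,0]
    - [-1,0,-0.023,0.041,0]
    - [-1,0,-0.022,0.041,0]
    - [-1,0.03,0,0,0]
    - [-1,0.03,0,0,0]
    - [-1,0,0,0,0]

```text
t: 2.1
eef_pos: [0.4169, 0.0515, 0.1693]
ee_rot: [0.472, -0.524, 0.476, 0.526]
ft_force: [-0.5, 0.0, 1.3]
gripper_width: 0.0
```

```bash
python3 - <<'E'
from h import *
s=snap("side"); save(s,"p1.png",(230,120,350,240),5)
E
```

```text
(no output)
```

View pics/p1.png

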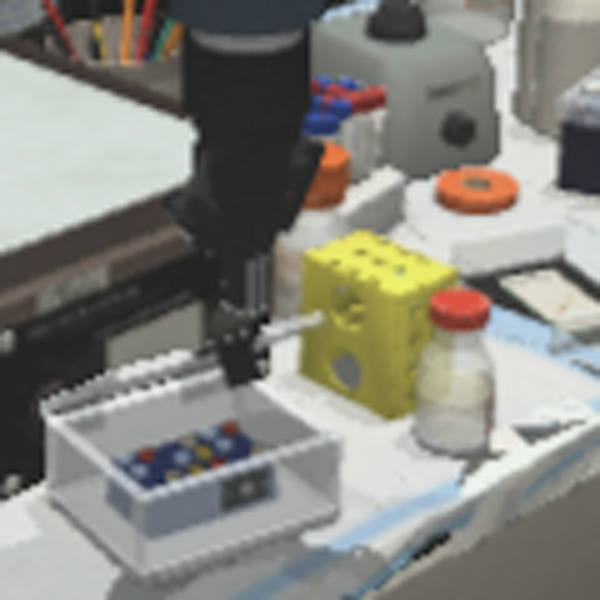

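The shut fingertips are just above the tab, at crop (235,335). I'll press along the arc.

Call:
apply_moves:
  targets:
    - [-1,0.012,0,0,0]
    - [-1,0.01,0,0,0]
    - [-1,0.01,0.003,0,0]
    - [-1,0.01,0.003,0,0]
    - [-1,0.01,0.002,0,0]
    - [-1,0.01,0.002,0,0]
    - [-1,0.01,0.001,0,0]
    - [-1,0.008,0.001,0,0]
    - [-1,0,0,0,0]

```text
t: 3.28
eef_pos: [0.4063, 0.0507, 0.0906]
ee_rot: [0.473, -0.525, 0.474, 0.525]
ft_force: [-0.1, -0.3, 1.1]
gripper_width: -0.0
```

Call:
apply_moves:
  targets:
    - [-1,0.006,0,0,0]
    - [-1,0.003,0,0,0]
    - [-1,0.003,0,0,0]
    - [-1,0.003,0,0,0]

```text
t: 3.78
eef_pos: [0.4068, 0.0509, 0.0761]
ee_rot: [-0.474, 0.525, -0.474, -0.525]
ft_force: [-0.1, 0.6, 0.1]
gripper_width: 0.0
```

Call:
apply_moves:
  targets:
    - [-1,0.003,0,0,0]
    - [-1,0.002,0,0,0]
    - [-1,0.001,0,0,0]
    - [-1,0,0,0,0]

```text
t: 4.28
eef_pos: [0.4069, 0.0508, 0.0731]
ee_rot: [-0.474, 0.525, -0.473, -0.525]
ft_force: [-14.0, 2.2, 31.0]
gripper_width: 0.0001
```

```bash
python3 - <<'E'
from h import *
print(arm.get_state()["ft_force"])
s=snap("side"); save(s,"p2.png",(230,120,350,240),5)
E
```

```text
[-13.96455905   2.17765582  31.02459154]
```

View pics/p2.png

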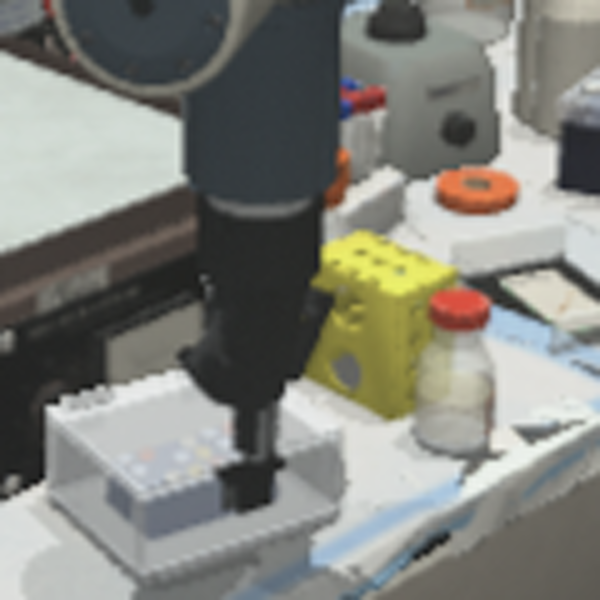

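At z 0.073 with 31 N of resistance, the picture shows the lid flat, so it has snapped shut. Next is the monitor.

Call:
apply_moves:
  targets:
    - [-1,-0.04,0,0,0]
    - [-1,-0.06,0,0,0]
    - [1,-0.05,0,0,0]
    - [1,0,-0.017,0.045,0]
    - [1,0,-0.017,0.045,0]
    - [1,0,-0.017,0.045,0]
    - [1,0,-0.018,0.045,0]
    - [1,0,-0.018,0.045,0]
    - [1,0,0,0,0]

```text
t: 5.45
eef_pos: [0.4705, 0.286, 0.2184]
ee_rot: [0.473, -0.525, 0.474, 0.525]
ft_force: [-0.8, -0.6, -0.7]
gripper_width: 0.0853
```

```bash
python3 - <<'E'
from h import *
print(arm.get_state()["eef_pos"])
s=snap("side"); save(s,"p3.png",(150,120,270,270),4)
t=snap("top"); C=cloud(t); m=(t["pixels"].max(-1)<75)
v=cloud(s); 
import sys
# lid front/surface height check from top depth
print("lid z",np.nanmedian(C[205:228,245:268,2]).round(4), C[228:236,246:256,2].max(1).round(3))
E
```

```text
[0.47053299 0.28600639 0.21837477]
lid z 0.0733 [0.082 0.078 0.078 0.082 0.077 0.082 0.076 0.076]
```

View pics/p3.png

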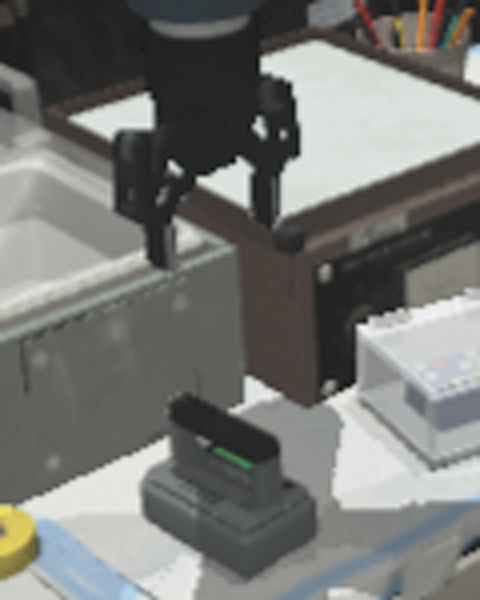

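The lid is flat, and the open gripper straddles the handle line.

Call:
apply_moves:
  targets:
    - [1,0.05,0,0,0]
    - [1,0.05,0,0,0]
    - [1,0.03,0,0,0]
    - [1,0.018,0,0,0]
    - [1,0,0,0,0]
    - [-1,0,0,0,0]
    - [-1,0,0,0,0]
    - [-1,0,0,0,0]
    - [-1,0,0,0,0]
    - [-1,0,0,0,0]
  grip_force: 70

```text
t: 6.8
eef_pos: [0.4708, 0.2842, 0.0729]
ee_rot: [-0.474, 0.525, -0.473, -0.525]
ft_force: [0.2, 1.8, 4.0]
gripper_width: 0.0234
```

Call:
apply_moves:
  targets:
    - [-1,-0.01,0,0,0]
    - [-1,-0.02,0,0,0]
    - [-1,-0.03,0,0,0]
    - [-1,-0.03,0,0,0]
    - [-1,-0.03,0,0,0]
    - [-1,-0.03,0,0,0]
    - [-1,-0.03,0,0,0]
    - [-1,-0.02,0,0,0]
    - [-1,-0.01,0,0,0]
    - [-1,0,0,0,0]

```text
t: 8.05
eef_pos: [0.4702, 0.2834, 0.2821]
ee_rot: [0.474, -0.525, 0.474, 0.525]
ft_force: [-0.8, 0.4, -4.5]
gripper_width: 0.0231
```

```bash
python3 - <<'E'
from h import *
s=snap("side"); save(s,"p4.png",(150,80,290,240),4)
E
```

```text
(no output)
```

View pics/p4.png

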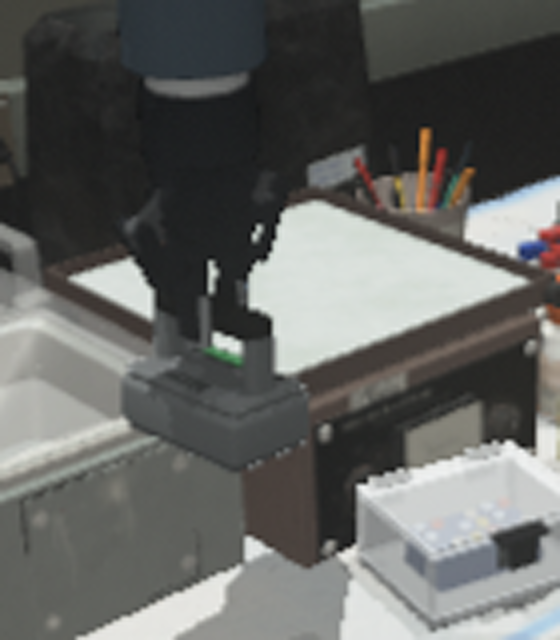

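The monitor hangs level in the grip, clear of the worktop. The lid is shut, at crop (450,540). Now a closer measurement of the plate.

```bash
python3 - <<'E'
from h import *
out=[]
for n,(x0,y0,x1,y1) in(("top",(335,185,385,245)),("side",(318,160,362,190))):
    S=snap(n); np.save(n+"1.npy",S,allow_pickle=True)
    k=8; im=cv2.resize(S["pixels"][y0:y1,x0:x1],None,fx=k,fy=k,interpolation=cv2.INTER_CUBIC)
    i=im.astype(int); d=((i.max(-1)<75)).astype(np.uint8)
    nn,L,st,ce=cv2.connectedComponentsWithStats(d); j=1+np.argmax(st[1:,4])
    cs,h=cv2.findContours((L==j).astype(np.uint8),cv2.RETR_CCOMP,cv2.CHAIN_APPROX_NONE)
    outer=max([c for c,hh in zip(cs,h[0]) if hh[3]<0],key=cv2.contourArea)
    holes=[c for c,hh in zip(cs,h[0]) if hh[3]>=0]
    vis=im.copy()
    for nm,c,z in [("liner",outer,.005)]+([("plate",max(holes,key=cv2.contourArea),.0075)] if holes else []):
        uv=(c[:,0]+.5)/k-.5+[x0,y0]; P=ray(S,uv,z)[:,:2].astype(np.float32); r=cv2.minAreaRect(P)
        b=cv2.boxPoints(r); e=max([b[1]-b[0],b[2]-b[1]],key=lambda a:a@a); e=e*np.sign(e[0])
        M=cv2.moments(P.reshape(-1,1,2)); 
        print(n,nm,np.round(r[0],4),np.round(r[1],4),"yaw",np.arctan2(e[1],e[0]).round(3),"cent",round(M["m10"]/M["m00"],4),round(M["m01"]/M["m00"],4))
        cv2.drawContours(vis,[c],-1,(255,0,255),1)
    out.append(vis)
w=max(o.shape[1] for o in out)
cv2.imwrite("pics/pl.png",cv2.vconcat([cv2.copyMakeBorder(o,0,0,0,w-o.shape[1],0) for o in out])[...,::-1][:, :, :])
im=cv2.imread("pics/pl.png"); cv2.imwrite("pics/pl.png",cv2.resize(im,None,fx=.8,fy=.8)); print(im.shape)
E
```

```text
top liner [ 0.4906 -0.3695] [0.0878 0.1327] yaw -0.365 cent 0.496 -0.3773
side liner [ 0.527  -0.3448] [0.0232 0.0698] yaw -0.475 cent 0.5315 -0.3492
(720, 400, 3)
```

View pics/pl.png

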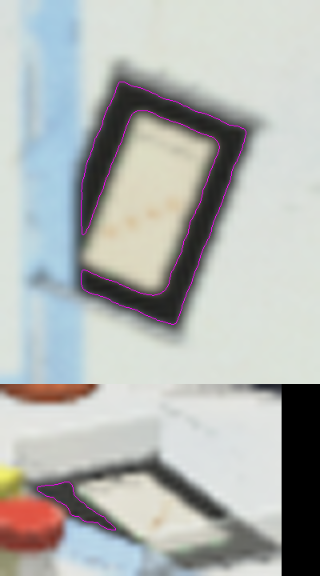

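The plate is fully visible. In the displayed crop (6.4x) its corners are about (136,110), (218,142), (164,296) and (82,265), and the dark liner is centred on it. I'll cast these edges to the plate plane.

```bash
python3 - <<'E'
from h import *
S=np.load("top1.npy",allow_pickle=True).item()
x0,y0,k=335,185,8
im=cv2.resize(S["pixels"][y0:245,x0:385],None,fx=k,fy=k,interpolation=cv2.INTER_CUBIC)
tow=lambda p,z:ray(S,(np.atleast_2d(p).astype(float)+.5)/k-.5+[x0,y0],z)[:,:2]
c=np.array([(136,110),(218,142),(164,296),(82,265)])/.8
W=tow(c,.0075); print("hand corners",W.round(4),W.mean(0).round(4))
# edge points: scan from plate inside outward for max gradient along the edges, world frame
g=cv2.cvtColor(im,cv2.COLOR_RGB2GRAY).astype(float)
E=[]
for i in range(4):
    a,b=c[i],c[(i+1)%4]; d=(b-a)/np.linalg.norm(b-a); nrm=np.array([d[1],-d[0]])
    pts=[]
    for f_ in np.linspace(.2,.8,25):
        p=a+f_*(b-a); ts=np.arange(-12,12.1,.5); q=p+ts[:,None]*nrm
        vals=cv2.remap(g.astype(np.float32),q[:,0].astype(np.float32)[None],q[:,1].astype(np.float32)[None],1)[0]
        gr=np.gradient(vals); j=np.argmin(gr); pts.append(q[j])
    P=tow(np.array(pts),.0075).astype(np.float32); vx,vy,px,py=cv2.fitLine(P,cv2.DIST_HUBER,0,.001,.001).ravel()
    E.append((np.array([px,py]),np.array([vx,vy]))); print(i,np.arctan2(vy,vx).round(3) if vx>0 else np.arctan2(-vy,-vx).round(3))
def X(l,m):
    t=np.linalg.solve(np.c_[l[1],-m[1]],m[0]-l[0]); return l[0]+t[0]*l[1]
K=np.array([X(E[i-1],E[i]) for i in range(4)]); print(K.round(4),K.mean(0).round(4),np.linalg.norm(np.roll(K,-1,0)-K,axis=1).round(4))
E
```

```text
hand corners [[ 0.548  -0.3631]
 [ 0.5288 -0.4141]
 [ 0.4323 -0.3794]
 [ 0.4506 -0.3287]] [ 0.4899 -0.3713]
0 1.17
1 -0.368
2 1.173
3 -0.366
[[ 0.5478 -0.3637]
 [ 0.5275 -0.4118]
 [ 0.4321 -0.3751]
 [ 0.4523 -0.3271]] [ 0.4899 -0.3694] [0.0523 0.1022 0.0521 0.1024]
```

Call:
apply_moves:
  targets:
    - [-1,0,0.001,-0.01,0]
    - [-1,0,0.002,-0.02,0]
    - [-1,0,0.002,-0.03,0]
    - [-1,0,0.003,-0.04,0]
    - [-1,0,0.003,-0.04,0]
    - [-1,0,0.003,-0.04,0]
    - [-1,0,0.003,-0.04,0]
    - [-1,0,0.003,-0.04,0]
    - [-1,0,0.003,-0.04,0]
    - [-1,0,0.003,-0.04,0]

```text
t: 9.45
eef_pos: [0.4781, -0.0597, 0.2826]
ee_rot: [-0.474, 0.525, -0.474, -0.524]
ft_force: [0.0, -1.0, -3.7]
gripper_width: 0.0231
```

Call:
apply_moves:
  targets:
    - [-1,0,0.003,-0.04,0]
    - [-1,0,0.003,-0.04,0]
    - [-1,0,0.003,-0.04,0]
    - [-1,0,0.003,-0.04,0]
    - [-1,0,0.003,-0.04,0]
    - [-1,0,0.003,-0.04,0]
    - [-1,0,0.002,-0.03,0]
    - [-1,0,0.001,-0.02,0]
    - [-1,0,0,-0.01,0]
    - [-1,0,0,0,0]

```text
t: 10.7
eef_pos: [0.4886, -0.358, 0.2821]
ee_rot: [0.474, -0.525, 0.474, 0.525]
ft_force: [-0.4, 0.3, -2.8]
gripper_width: 0.0234
```

Call:
apply_moves:
  targets:
    - [-1,0,0,0,0.06]
    - [-1,0,0,0,0.09]
    - [-1,0,0,0,0.1]
    - [-1,0,0,0,0.1]
    - [-1,0,0,0,0.08]
    - [-1,0,0,0,0.04]
    - [-1,0,0,0,0]
    - [-1,0,0,0,0]

```text
t: 11.7
eef_pos: [0.4888, -0.3573, 0.2825]
ee_rot: [0.583, -0.401, 0.583, 0.4]
ft_force: [0.5, -0.5, -2.4]
gripper_width: 0.0231
```

```bash
python3 - <<'E'
from h import *
from scipy.spatial.transform import Rotation as Ro
g=arm.get_state(); R=Ro.from_quat(g["ee_rot"],scalar_first=True).as_matrix(); print(g["eef_pos"],R.round(4),"yaw",np.arctan2(-R[0,2],R[1,2]), "tilt",R[2])
d=np.array([.490,-.370,0])-g["eef_pos"]; print("tool shift",(R.T@d).round(4))
s=snap("side"); save(s,"p5.png",(280,70,400,200),4); t=snap("top"); save(t,"p5t.png",(300,150,400,250),4)
E
python3 -c "
import cv2;a=cv2.imread('pics/p5.png');b=cv2.imread('pics/p5t.png');b=cv2.copyMakeBorder(b,0,a.shape[0]-b.shape[0],0,0,0);c=cv2.hconcat([a,b]);c=cv2.resize(c,None,fx=.88,fy=.88);cv2.imwrite('pics/p5b.png',c)"
```

```text
[ 0.4888132  -0.35731823  0.28251445] [[ 3.000e-04 -9.336e-01  3.584e-01]
 [ 0.000e+00  3.584e-01  9.336e-01]
 [-1.000e+00 -3.000e-04  1.000e-04]] yaw -0.3665502907408465 tilt [-9.99999948e-01 -2.93631611e-04  1.31441224e-04]
tool shift [ 0.2825 -0.0056 -0.0115]
```

View pics/p5b.png

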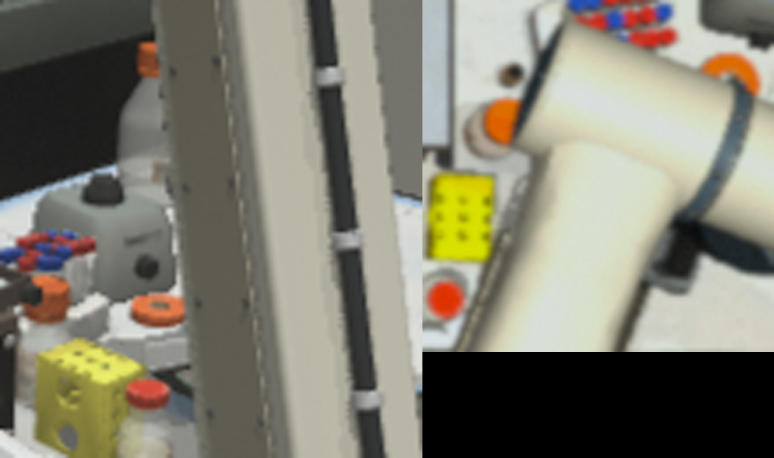

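The arm hides the monitor from both cameras here; the stand and bottles are undisturbed. I'll check the grip offset and level in the earlier side picture by projecting the expected underside corners.

```bash
python3 - <<'E'
from h import *
S=np.load("side1.npy",allow_pickle=True).item()
c=np.array([.4702,.2834]);y=.1
def proj(X):
    p=np.array(S["R"])@X+S["t"]; return p[:2]/p[2]*f(S)+[S["cx"],S["cy"]]
ax=np.array([np.cos(y),np.sin(y)]);ay=np.array([-ax[1],ax[0]])
im=cv2.resize(S["pixels"][80:240,150:290,::-1],None,fx=4,fy=4,interpolation=cv2.INTER_CUBIC)
for z,hx,hy in((.209,.059,.037),(.257,.059,.037),(.309,.051,.012)):
    q=[proj(np.r_[c+a*hx*ax+b*hy*ay,z]) for a,b in((-1,-1),(-1,1),(1,1),(1,-1))]
    q=((np.array(q)+.5-[150,80])*4-.5); print(z,q.round(0).tolist())
    cv2.polylines(im,[q.round().astype(np.int32)],True,(0,0,255),1)
cv2.imwrite("pics/ov.png",im[220:500,80:360])
cv2.imwrite("pics/ov.png",cv2.resize(im[220:500,80:360],None,fx=2,fy=2))
E
```

```text
0.209 [[319.0, 443.0], [240.0, 483.0], [122.0, 429.0], [201.0, 393.0]]
0.257 [[317.0, 378.0], [235.0, 417.0], [115.0, 366.0], [197.0, 332.0]]
0.309 [[277.0, 315.0], [250.0, 326.0], [145.0, 287.0], [172.0, 276.0]]
```

View pics/ov.png

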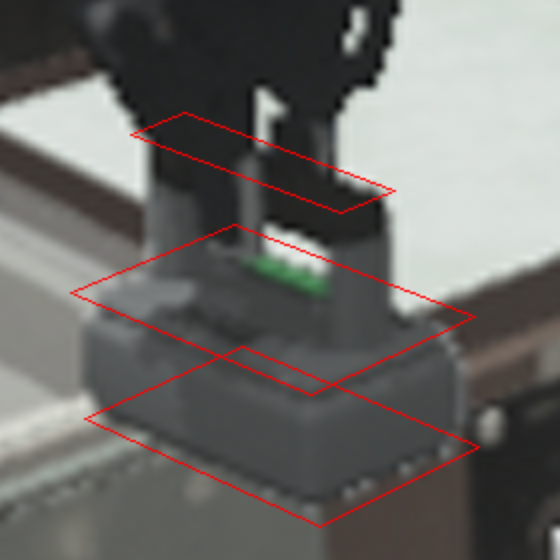

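The projection agrees with the picture within about 2–3 mm and the monitor is level. So I shift to centre and descend.

Call:
apply_moves:
  targets:
    - [-1,0,-0.003,-0.006,0]
    - [-1,0,-0.003,-0.006,0]
    - [-1,0,0,0,0]
    - [-1,0.02,0,0,0]
    - [-1,0.03,0,0,0]
    - [-1,0.03,0,0,0]
    - [-1,0.03,0,0,0]
    - [-1,0.02,0,0,0]
    - [-1,0.01,0,0,0]
    - [-1,0,0,0,0]

```text
t: 13.05
eef_pos: [0.4898, -0.3713, 0.142]
ee_rot: [0.583, -0.4, 0.583, 0.4]
ft_force: [-0.4, -1.3, -3.3]
gripper_width: 0.0236
```

```bash
python3 - <<'E'
from h import *
from scipy.spatial.transform import Rotation as Ro
g=arm.get_state(); R=Ro.from_quat(g["ee_rot"],scalar_first=True).as_matrix()
print(g["eef_pos"],(R.T@(np.array([.490,-.370,.091])-g["eef_pos"])).round(4),"yaw",np.arctan2(-R[0,2],R[1,2]))
s=snap("side"); save(s,"p6.png",(300,80,400,220),4); t=snap("top")
for n,S in(("side",s),("top",t)):
    C=cloud(S); m=(abs(C[...,0]-.49)<.1)&(abs(C[...,1]+.37)<.08)&(C[...,2]>.04)&(C[...,2]<.19); print(n,m.sum())
E
```

```text
[ 0.48977392 -0.37128218  0.1419868 ] [0.051  0.0002 0.0013] yaw -0.3681666174951324
side 24
top 177
```

Call:
apply_moves:
  targets:
    - [-1,0.015,0,0,0]
    - [-1,0.015,0,0,0]
    - [-1,0.01,0,0.001,0]
    - [-1,0.005,0,0,0]
    - [-1,0.003,0,0,0]
    - [-1,0.002,0,0,0]
    - [-1,0,0,0,0]
    - [-1,0,0,0,0]

```text
t: 14.15
eef_pos: [0.4905, -0.3705, 0.0926]
ee_rot: [0.583, -0.4, 0.583, 0.4]
ft_force: [0.2, 0.3, -3.3]
gripper_width: 0.0231
```

```bash
python3 - <<'E'
from h import *
g=arm.get_state(); print(g["eef_pos"],g["ft_force"],g["dq"].round(4))
s=snap("side"); t=snap("top")
k=5; a=cv2.resize(s["pixels"][130:210,300:380],None,fx=k,fy=k,interpolation=cv2.INTER_CUBIC); b=cv2.resize(t["pixels"][180:260,320:400],None,fx=k,fy=k,interpolation=cv2.INTER_CUBIC)
cv2.imwrite("pics/fin.png",cv2.hconcat([a,b])[...,::-1])
C=cloud(t);m=(abs(C[...,0]-.49)<.1)&(abs(C[...,1]+.37)<.08)&(C[...,2]>.03)&(C[...,2]<.09)
print(m.sum(),np.percentile(C[m],[5,50,95],axis=0).round(3))
E
```

```text
[ 0.49047121 -0.37045858  0.09262083] [ 0.16167137  0.33022052 -3.26493233] [-0.0014 -0.0006 -0.0012 -0.001  -0.0002 -0.0012]
97 [[ 0.415 -0.386  0.035]
 [ 0.451 -0.357  0.067]
 [ 0.485 -0.343  0.075]]
```

View pics/fin.png

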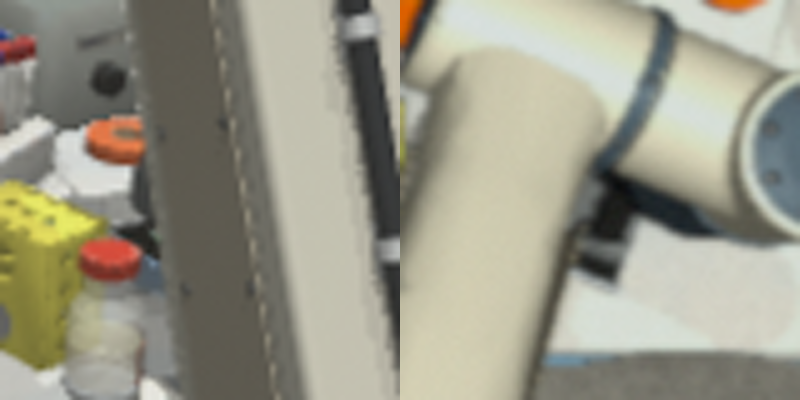

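The view is mostly blocked by the arm. Top-camera depth puts the visible body top at about 0.067 m, so the underside is at about 0.019 m, roughly 12 mm above the plate. The wrist force is unchanged from the free carry. I'm handing in.

```bash
python3 -c "
from rig import arm
print(arm.close_job()); g=arm.get_state(); print(g['eef_pos'],g['gripper_width'])"
```

```text
the job is handed in; nothing more can be done
None
the job is handed in; nothing more can be done
```

I shut the sample box lid, carried the monitor over the bottles and tube stand, and handed the job in with the gripper holding it over the plate. No verdict was reported, so whether it passed is unknown.

**Lid:** I pressed the tab down until it stopped at 73 mm with 31 N of resistance. A picture and the depth reading (about 73 mm) afterwards both showed the lid flat.

**Carry:** I gripped the monitor at the middle of its handle and carried it with its underside about 0.21 m up. The tube stand and bottles looked undisturbed in the pictures. I did not re-measure their positions, the foam rack, the timer or the tray.

**Last checks before hand-in:**

| Check | Reading |
|---|---|
| Tool position | (0.4905, -0.3705, 0.0926) |
| Plate centre (measured) | (0.490, -0.370) |
| Tool yaw / plate yaw | -0.368 / about -0.37 rad |
| Underside above the plate | about 12 mm, from tool height and top-camera depth |
| Wrist force | about -3.3 N vertical, as in the carry, so no sign of contact |
| Opening | 23 mm, still gripping |

- **Not confirmed by sight:** the arm hid the plate and most of the monitor from both cameras at the end. Centring and level therefore rest on the measured tool pose and an earlier picture of the monitor in the grip, which agreed within 2–3 mm.
- **Disagreement:** the plate's short edges gave a yaw of about -0.40 rad and its long edges -0.367. I used the long edges; either is within tolerance.

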